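# Draw a returned telescopic pole out to its second stop

### The arm

A 6-joint arm with a two-finger parallel gripper is mounted at the origin on the work surface. World frame = base frame: x ahead of the robot, y to its left, z up, the work surface at z = 0. Lengths are in m, angles in rad, forces in N, time in s.
With the tool pointing down it reaches from about 0.325 to 0.925 m from the base axis. Payload 3.1 kg.
Tool frame: the origin (TCP) lies at the very end of the fingers, on their centre line; the grasp point (between the pads) lies 19 mm behind it; z points along the fingers, x is the direction in which the jaws open and shut, and the axes are right-handed (so a half turn about z gives the same grasp; the last joint's range is limited). The gripper opens to 85 mm and grips with 20 to 120 N. Pads are 22 mm wide; open, the fingers measure 114 mm over their backs; the gripper's body (76 mm by 85 mm) begins 54 mm behind the grasp point. The pads swing forward as they close: fully open they stand 13 mm farther back than shut.
Start: joints at [-1.429, 0.217, 1.613, -0, 1.311, -0.112], TCP at [0.157, -0.605, 0.231] pointing down, gripper open.
Joint ranges: [-2.75, 2.75], [-0.78, 2.1], [0.31, 2.55], [-1.13, 4.27], [0.13, 2.63], [-2.58, 2.58]. Speed limits (rad/s): [2.79, 2.79, 3.14, 3.14, 3.14, 3.14].

### API

Orientations are given as a rotation vector (axis times angle).
In Python, from workcell import r gives the robot as it stands. The module is installed in compiled form; this text tells all that it offers.
- The arm moves only by the tool step_arm, never from a script. Its argument "steps" is a list of rows, each a list of 7 numbers: the turn, a rotation vector about the tool's x, y, z in rad, then the shift along the tool's x, y, z in mm, then the gripper command: -1 is fully open, 1 is shut, values between are in proportion. In form: [[wx, wy, wz, tx, ty, tz, grip], ...]. A call has 1 to 20 rows; each row is the pose to reach, as a shift and turn from the pose commanded when the call began, along the tool's axes at that moment; what a row does not reach only later rows make up. A row lasts 1/8 s, in which the tool goes at most 62.5 mm and 10.7 degrees, less where a joint would pass 70% of its speed; a pose out of reach is approached as far as the arm can. A call with a gripper value outside its range is refused whole. The fingers move at their own pace and stop on an object; "grip_force" is the grip in N (left out, the last holds). Time passes only in rows, so rows that repeat a pose let the fingers close. It gives the time, the measured TCP pose, the force and the opening at its end, in the units of the state.
- r.sense(): the state, without advancing time (a new reading comes with each control period).
- r.read_camera(name): name is "side" or "top"; returns a dict with "frame" (420x560x3 uint8, blue, green, red), "intrinsics" (3x3 intrinsics, pixels), "R" (3x3) and "t" (3): a world point X has camera coordinates R X + t. Camera axes: x right, y down, z forward; pixel columns grow to the right and rows downward; lengths in m; the calibration is good to about 2 mm. A picture is of the moment at which its call begins. There is no depth.
- r.close_job(): hands the job in, once; it reports no verdict.
Trained networks look in the newest picture that a camera, given by its name, has taken for a name from the list of things; names that differ only in an ending like _2 or _b are one class to them, and where a whole thing is asked for, a point or a joint stands for the part that bears it (a point fixed in the world has none). Each returns a list of dicts, best first, with "confidence" (0 to 1); they miss things now and then, are a little off and sometimes report something else, mostly with a low value. They report only what shows in the picture. A call takes as long as a camera call.
- r.look_for(camera, name): "centre" ([row, column] in pixels, amid what is visible of it).
The state is a dict: "time_s": time; "joint_positions": joint angles; "qvel": joint speeds; "tau": joint torques, N m; "ee_pos": TCP position; "orientation": TCP orientation; "contact_force": force on the tool from outside, world axes, zero at the start; "torque": the same for the moment, N m; "grip_width": opening from 0.0 (shut) to 1.0 (fully open).
Only numpy, scipy, OpenCV 4.12 (cv2) and the standard library are available. Lean on these libraries where they do the work, as an engineer would, in place of code of your own. Each camera call takes 0.05 s, during which the arm holds its last target. There are 200 camera calls.

### The job

A returned telescopic pole stands clamped in the check-in stand on the counter: turn the clamp knob beside it a quarter turn anticlockwise to its stop to free it. Then grip the pole's head so that your fingers squeeze its side button fully in, draw it straight up past the first stop to the second stop at the top of its travel, and finish holding it there with the button still squeezed in, ready for inspection. Leave the other things on the counter where they are.

Things in the scene. Friction and masses are not known exactly. Their poses are not given: they have to be found in the camera images.
- stand: fixed check-in stand on the counter. Origin on the counter under the pole's axis; z up. Its steel foot plate (12 mm thick) reaches from -65 to 65 mm in its x and -80 to 150 mm in its y. The upright telescopic pole stands at x = y = 0: outer tube 32 mm across, black collar 48 mm across with its top 125 mm above the counter. A grey pillar 36 x 40 mm, top at 115 mm, stands at y = 105 mm and carries the clamp knob; a grey bridge (top at 117 mm) joins it to the collar.
- clamp_knob (a joint): clamp knob on the pillar, turning about a vertical axis, rad: grows anticlockwise seen from above. 0 = clamped, bar lying along the stand's y axis (pointing at the pole); 1.57 = hard stop, bar lying along the stand's x axis, pole free. Starts between 0 and 0.3; moderately stiff (0.06 N m) and stays where it is left.
- knob_grip (a point): on the knob's axis, in the bar, 146 mm above the counter. The black bar is 46 mm long, 14 mm thick and reaches from 123 to 155 mm above the counter; this frame turns with the knob, its y axis runs along the bar.
- pole_head: grey head of the pole, origin at the centre of its underside, which is 130 mm above the counter while the pole is down: 30 mm (its x) by 36 mm (its y) by 42 mm tall with a 6 mm brass stud on top; axes parallel to the stand's. Head, inner tube and button together weigh 0.25 to 0.5 kg.
- head_grip (a point): centre of the grey head at the button's height, 22 mm above the head's underside (152 mm above the counter while the pole is down).
- head_button (a joint): black spring button, 16 mm wide and 22 mm tall, standing 8 mm out of the head's +x side at point head_grip's height, m: 0 = out, 0.006 = fully in (2 mm still stand out, so button and head are then 32 mm over their faces, 38 mm when out). Takes about 3 N to start and 7 N fully in; springs back. A pair of fingers closing on the head along its x squeezes it in. While it is out a catch keeps the pole from rising; it lets go at about 4 mm.
- pole (a joint): lift of the inner tube and head, m: 0 = down. Cannot rise while the clamp knob is closed (below about 0.8 rad) or the button is out. First stop at 0.045 is a sprung catch, felt from 0.03 to 0.06, that must be pulled through with about 5 N beyond the weight; second stop at 0.09 is the hard end of travel. Nothing latches at the second stop: let go, the pole sinks most of the way back.
- light_meter: bystander: silver light meter, flat box 60 x 100 x 22 mm with a white dome; origin at the centre of its underside
- lens_hood_a: bystander: black lens hood, open ring 72 mm wide, 35 mm tall; origin at the centre of its underside
- lens_hood_b: bystander: smaller black lens hood, open ring 58 mm wide, 35 mm tall; origin at the centre of its underside
- loupe: bystander: red loupe, 44 mm wide, 38 mm tall; origin at the centre of its underside
- shoe_adapter: bystander: chrome flash shoe adapter, 30 x 34 x 30 mm; origin at the centre of its underside
- film_can_a: bystander: black film canister, 34 mm wide, 52 mm tall; origin at the centre of its underside
- film_can_b: bystander: black film canister, 34 mm wide, 52 mm tall; origin at the centre of its underside

How it is judged:
By the outcome, as a careful person would: the job done as asked, in the order asked, and still so for the second after the job is handed in, while the arm keeps its last pose, push and grip.
It also fails if it takes over 45 s, if anything falls off the work surface, if the arm or the gripper's body presses on something with over 40 N, if the wrist force passes 120 N, or if a joint passes its speed limit or range.

## Working session

There is one attempt and no reset: what is moved stays moved. The work goes in short steps, Python scripts to look and compute and a tool call to move; the robot and the scene stay as the last step left them, time stands still between calls to the robot, and variables do not carry over. Pictures are saved under pics/ and viewed, about 8 in all and at most 12, crops included, and the job is handed in when it is done.

Besides the shell and the picture viewer there is one more tool, called as name(argument=value, ...) on one line, values as JSON. step_arm: Moves the arm, as the interface text tells. Its arguments: {"type":"object","properties":{"steps":{"type":"array"},"grip_force":{"type":"number"}},"required":["steps"]}

```bash
mkdir -p pics
cat > h.py <<'E'
import numpy as np, cv2
from workcell import r
def cam(n,save=None):
    c=r.read_camera(n)
    if save: cv2.imwrite(f'pics/{save}.png',c['frame'])
    return c
def px(c,X):
    p=c['intrinsics']@(c['R']@np.array(X,float)+c['t']); return p[:2]/p[2]
def back(c,u,v,z):
    d=c['R'].T@np.linalg.inv(c['intrinsics'])@np.array([u,v,1.]); o=-c['R'].T@c['t']
    return o+d*(z-o[2])/d[2]
E
python3 - <<'E'
from h import *
for n in('top','side'):
    c=cam(n,n+'0'); print(n,'campos',(-c['R'].T@c['t']).round(3))
    for o,z in (('stand',.06),('clamp_knob',.14),('pole_head',.15),('head_button',.152),('head_grip',.152),('knob_grip',.146)):
        for d in r.look_for(n,o)[:2]:
            v,u=d['centre']; print(o,round(d['confidence'],2),round(u),round(v),back(c,u,v,z).round(3))
im=np.hstack([cv2.imread('pics/top0.png'),cv2.imread('pics/side0.png')])
s=r.sense();print(s['orientation'],s['ee_pos'])
E
```

```text
top campos [0.565 0.13  1.171]
clamp_knob 0.54 345 245 [ 0.516 -0.048  0.14 ]
pole_head 0.66 389 226 [ 0.557 -0.145  0.15 ]
head_grip 0.71 391 223 [ 0.564 -0.151  0.152]
knob_grip 0.7 392 224 [ 0.559 -0.154  0.146]
knob_grip 0.53 341 241 [ 0.524 -0.038  0.146]
side campos [ 0.486 -0.433  0.749]
stand 0.66 283 342 [ 0.545 -0.149  0.06 ]
clamp_knob 0.59 258 274 [ 0.523 -0.052  0.14 ]
pole_head 0.71 292 317 [ 0.561 -0.149  0.15 ]
head_grip 0.57 294 315 [ 0.565 -0.147  0.152]
knob_grip 0.7 259 276 [ 0.523 -0.059  0.146]
knob_grip 0.54 328 419 [ 0.572 -0.306  0.146]
[ 2.48462860e+00 -1.92241748e+00  1.57783099e-04] [ 0.15694414 -0.60503507  0.23138166]
```

View pics/top0.png

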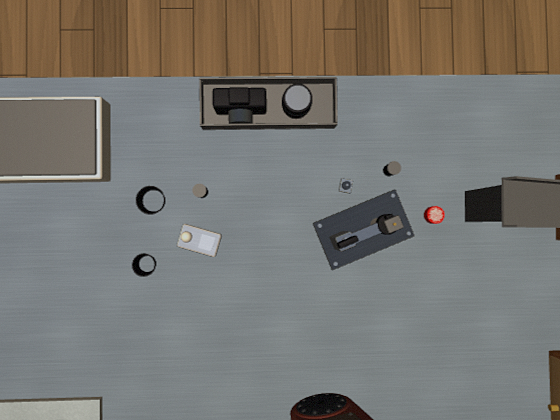

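View pics/side0.png

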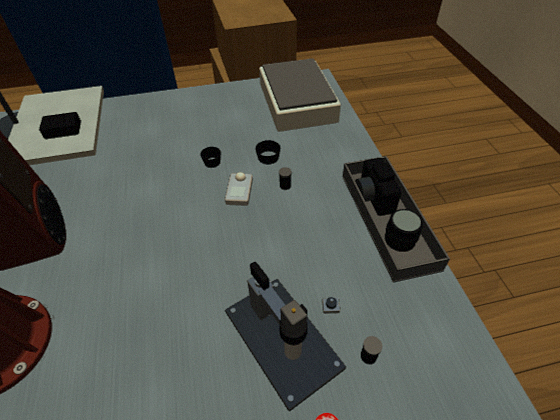

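The top view shows the stand's plate with corners near (397,190), (413,236), (333,270) and (314,222). The head is at (390,224) and the knob at (345,241). Next I fit the stand pose from the plate corners and zoom in.

Run:
```python
from h import *
from scipy.optimize import least_squares
c=cam('top'); f=c['frame']; s=cam('side')
print('sidecam in top',px(c,-s['R'].T@s['t']))
g=cv2.GaussianBlur(f,(3,3),0).max(2)
m=(g<100).astype(np.uint8); m[:, :305]=0; m[:,420:]=0; m[:180]=0; m[280:]=0
cs,_=cv2.findContours(m,cv2.RETR_EXTERNAL,cv2.CHAIN_APPROX_NONE)
k=max(cs,key=cv2.contourArea); box=cv2.boxPoints(cv2.minAreaRect(k)); print(box.round(1).tolist())
W=np.array([back(c,u,v,.012) for u,v in box]); print(W.round(3).tolist())
# long edges
cen=W.mean(0)
e=[W[(i+1)%4]-W[i] for i in range(4)]; print([round(np.linalg.norm(a),3) for a in e])
L=max(e[:2],key=np.linalg.norm); L=L/np.linalg.norm(L); 
if L[1]<0: L=-L   # stand +y towards knob (world +y)
o=cen-L*.035; yaw=np.arctan2(-L[0],L[1]); print('stand',o.round(4),'yaw',yaw)
x=np.array([np.cos(yaw),np.sin(yaw),0]); y=L
for nm,P in(('head',o*[1,1,0]+[0,0,.178]),('knob',o*[1,1,0]+.105*y+[0,0,.155])):
    print(nm,P.round(4),px(c,P),px(s,P))
def crop(f,u,v,w,h,k,n): cv2.imwrite(n,cv2.resize(f[v:v+h,u:u+w],None,fx=k,fy=k,interpolation=cv2.INTER_CUBIC))
for cc in (c,s):
  for P in(o*[1,1,0]+[0,0,.178],o*[1,1,0]+.105*y+[0,0,.155]):
    p=px(cc,P); cv2.circle(cc['frame'],tuple(int(round(a)) for a in p),0,(0,0,255),-1)
crop(f,305,180,120,100,6,'pics/ct.png'); crop(s['frame'],215,250,140,110,5,'pics/cs.png')
```

```text
sidecam in top [858.20216224 296.57353876]
[[311.3999938964844, 222.5], [394.79998779296875, 188.10000610351562], [414.5, 235.89999389648438], [331.1000061035156, 270.29998779296875]]
[[0.567, 0.015, 0.012], [0.651, -0.2, 0.012], [0.528, -0.248, 0.012], [0.446, -0.032, 0.012]]
[np.float64(0.231), np.float64(0.132), np.float64(0.23), np.float64(0.13)]
stand [ 0.5609 -0.1489  0.012 ] yaw 0.3718711708352571
head [ 0.5609 -0.1489  0.178 ] [393.90054245 223.81135754] [292.13011719 308.34585914]
knob [ 0.5227 -0.0511  0.155 ] [347.82300482 241.76391717] [257.62331288 269.60586019]
```

View pics/ct.png

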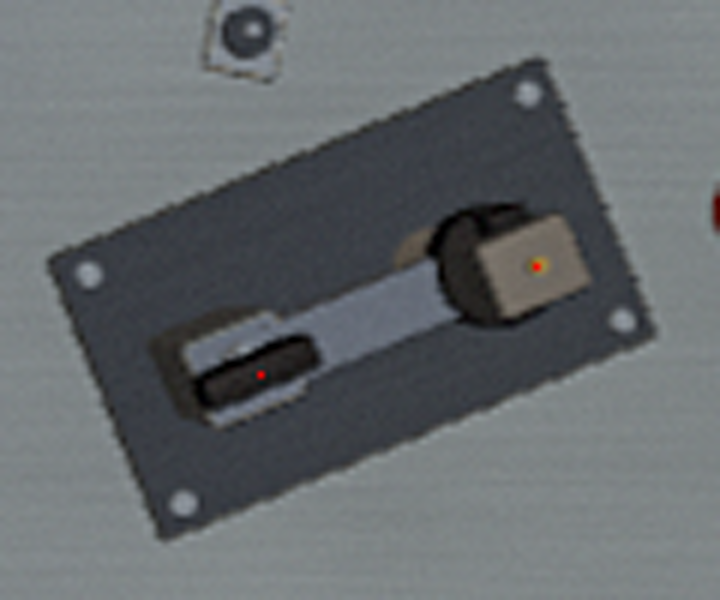

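View pics/cs.png

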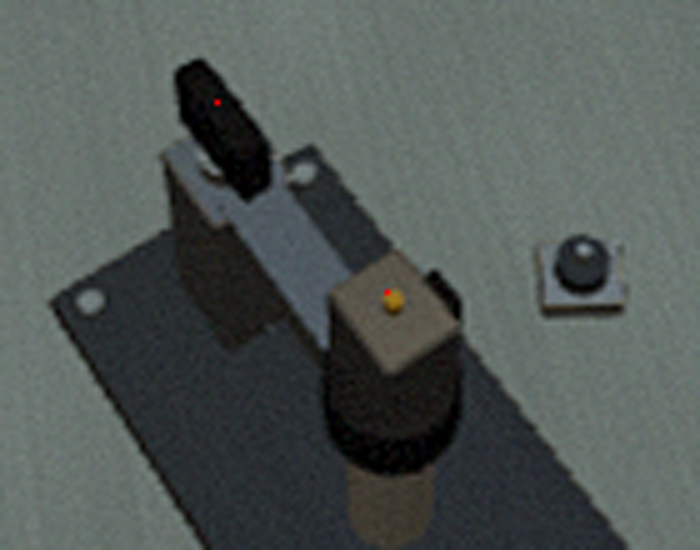

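The marked stand estimate matches both views: the stud is within about 1.5 mm and the knob is centred. The bar lies along the stand's y, so the knob is near 0. Next is the move to above the knob.

```bash
cat >> h.py <<'E'
from scipy.spatial.transform import Rotation as Ro
def rel(*T):
    s=r.sense(); R=Ro.from_rotvec(s['orientation']); x=R.as_matrix()[:,0]; yaw=np.arctan2(x[1],x[0])
    print('t',s['time_s'],'pos',np.round(s['ee_pos'],4),'yaw',round(yaw,3),'F',np.round(s['contact_force'],1),'grip',round(s['grip_width'],3),'q',np.round(s['joint_positions'],2))
    for p,y in T:
        G=Ro.from_euler('z',y)*Ro.from_euler('x',np.pi)
        print(p,'w',(R.inv()*G).as_rotvec().round(3),'mm',(R.inv().apply(np.array(p)-s['ee_pos'])*1e3).round(1))
E
python3 -c "
from h import *
rel(([.30,-.30,.25],-.5),([.523,-.051,.21],.372))"
```

```text
t 0.8 pos [ 0.157  -0.605   0.2313] yaw -1.317 F [0.2 0.5 0.2] grip 0.996 q [-1.43  0.22  1.61  0.    1.31 -0.11]
[0.3, -0.3, 0.25] w [ 0.    -0.    -0.817] mm [-259.3 -215.   -18.7]
[0.523, -0.051, 0.21] w [ 0.    -0.    -1.689] mm [-444.4 -493.4   21.3]
```

step_arm(steps=[[0,0,-0.16,-52,-43,-10,-1],[0,0,-0.33,-104,-86,-19,-1],[0,0,-0.49,-156,-129,-19,-1],[0,0,-0.65,-208,-172,-19,-1],[0,0,-0.82,-259,-215,-19,-1],[0,0,-0.98,-290,-262,-19,-1],[0,0,-1.14,-321,-309,-19,-1],[0,0,-1.3,-352,-356,-19,-1],[0,0,-1.46,-383,-403,-15,-1],[0,0,-1.6,-414,-450,0,-1],[0,0,-1.689,-444,-493,21,-1],[0,0,-1.689,-444,-493,21,-1],[0,0,-1.689,-444,-493,21,-1],[0,0,-1.689,-444,-493,21,-1]])

```text
time_s: 2.55
ee_pos: [0.5226, -0.0526, 0.2112]
orientation: [3.087, 0.578, 0.002]
contact_force: [0.7, 0.8, 0.6]
grip_width: 0.998
```

Run:
```python
from h import *
rel(([.5227,-.0511,.128],.372))
a=cam('top')['frame'];b=cam('side')['frame']
def crop(f,u,v,w,h,k): return cv2.resize(f[v:v+h,u:u+w],(480,400),interpolation=cv2.INTER_CUBIC)
cv2.imwrite('pics/a.png',cv2.resize(np.hstack([crop(a,280,170,144,120,4),crop(b,190,190,180,150,3)]),(800,333)))
```

```text
t 2.55 pos [ 0.5226 -0.0526  0.2112] yaw 0.37 F [0.7 0.8 0.6] grip 0.998 q [-0.23  0.02  1.87 -0.    1.25 -0.6 ]
[0.5227, -0.0511, 0.128] w [ 0.001 -0.001 -0.002] mm [ 0.6 -1.4 83.2]
```

View pics/a.png

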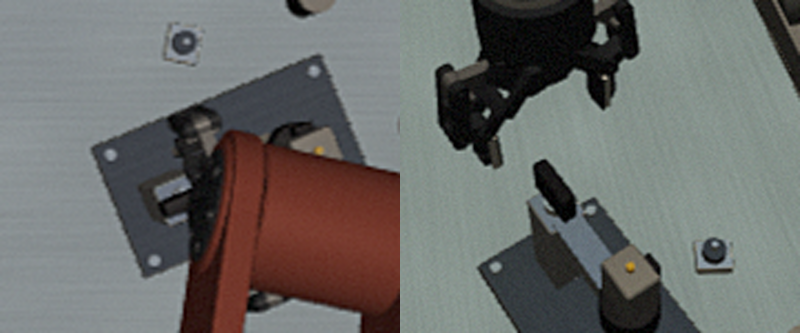

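The open jaws straddle the knob bar in the side view, with tips at (495,160) and (605,100) and the bar at (555,190). Now I descend, grip and turn.

step_arm(steps=[[0,0,0,0.6,-1.4,40,-1],[0,0,0,0.6,-1.4,72,-1],[0,0,0,0.6,-1.4,83,-1],[0,0,0,0.6,-1.4,83,0.3],[0,0,0,0.6,-1.4,83,0.8],[0,0,0,0.6,-1.4,83,1],[0,0,0,0.6,-1.4,83,1],[0,0,0,0.6,-1.4,83,1],[0,0,0,0.6,-1.4,83,1],[0,0,0,0.6,-1.4,83,1]], grip_force=40)

```text
time_s: 3.9
ee_pos: [0.5228, -0.0502, 0.1285]
orientation: [3.086, 0.582, -0.0]
contact_force: [-2.6, -0.9, 4.6]
grip_width: 0.155
```

step_arm(steps=[[0,0,-0.15,0,0,0,1],[0,0,-0.3,0,0,0,1],[0,0,-0.45,0,0,0,1],[0,0,-0.6,0,0,0,1],[0,0,-0.75,0,0,0,1],[0,0,-0.9,0,0,0,1],[0,0,-1.05,0,0,0,1],[0,0,-1.2,0,0,0,1],[0,0,-1.35,0,0,0,1],[0,0,-1.48,0,0,0,1],[0,0,-1.54,0,0,0,1],[0,0,-1.58,0,0,0,1],[0,0,-1.58,0,0,0,1]])

```text
time_s: 5.52
ee_pos: [0.5217, -0.0527, 0.1285]
orientation: [1.76, 2.602, -0.01]
contact_force: [-6.3, -6.7, 7.8]
grip_width: 0.154
```

```bash
python3 -c "
from h import *
rel(([.523,-.051,.128],.372+1.5708)); print(r.sense()['torque'])"
```

```text
t 5.525 pos [ 0.5217 -0.0527  0.1285] yaw 1.952 F [-6.3 -6.7  7.8] grip 0.154 q [-0.23  0.12  1.93 -0.01  1.09 -2.18]
[0.523, -0.051, 0.128] w [-0.005  0.004  0.009] mm [1.1 1.9 0.5]
[-1.0813067   1.02210287 -0.28523859]
```

step_arm(steps=[[0,0,-0.04,0,0,0,1],[0,0,-0.06,0,0,0,1],[0,0,-0.06,0,0,0,1]])

```text
time_s: 5.9
ee_pos: [0.5217, -0.0527, 0.1286]
orientation: [-1.688, -2.65, 0.008]
contact_force: [-6.6, -8.1, 7.7]
grip_width: 0.159
```

```bash
python3 -c "
from h import *
rel(([.523,-.051,.22],.372+1.5708)); print(r.sense()['torque'])"
```

```text
t 5.9 pos [ 0.5217 -0.0527  0.1286] yaw 2.007 F [-6.6 -8.1  7.7] grip 0.159 q [-0.23  0.12  1.93 -0.01  1.09 -2.24]
[0.523, -0.051, 0.22] w [-0.004  0.003  0.065] mm [  0.8   1.5 -91.4]
[-1.24663373  1.03804245 -1.38231915]
```

The torque rose to 1.4 N m with the bar no longer following, so the knob is at its stop. Next I open and rise.

step_arm(steps=[[0,0,0,0,0,0,-1],[0,0,0,0,0,0,-1],[0,0,0,0,0,0,-1],[0,0,0,0,0,0,-1],[0,0,0.03,0,0,-50,-1],[0,0,0.06,0,0,-95,-1],[0,0,0.06,0,0,-95,-1],[0,0,0.06,0,0,-95,-1]])

```text
time_s: 6.9
ee_pos: [0.5224, -0.0497, 0.2218]
orientation: [-1.759, -2.602, 0.0]
contact_force: [0.8, 0.5, -0.3]
grip_width: 1.001
```

```bash
python3 -c "
from h import *
rel(([.563,-.1495,.225],.372),([.563,-.1495,.131],.372))"
```

```text
t 6.9 pos [ 0.5224 -0.0497  0.2218] yaw 1.952 F [ 0.8  0.5 -0.3] grip 1.001 q [-0.23  0.01  1.86  0.    1.27 -2.18]
[0.563, -0.1495, 0.225] w [-1.00e-03  0.00e+00  1.58e+00] mm [-107.8    0.5   -3.2]
[0.563, -0.1495, 0.131] w [-1.00e-03  0.00e+00  1.58e+00] mm [-107.8    0.6   90.8]
```

step_arm(steps=[[0,0,0.17,-12,0,-6,-1],[0,0,0.34,-24,0,-6,-1],[0,0,0.51,-36,0,-6,-1],[0,0,0.68,-48,0,-6,-1],[0,0,0.85,-60,0,-6,-1],[0,0,1.02,-72,0,-6,-1],[0,0,1.19,-84,0,-6,-1],[0,0,1.36,-96,0,-6,-1],[0,0,1.53,-108,0.5,-5,-1],[0,0,1.58,-108,0.5,-3,-1],[0,0,1.58,-108,0.5,-3,-1],[0,0,1.58,-108,0.5,-3,-1]])

```text
time_s: 8.4
ee_pos: [0.5626, -0.1495, 0.2239]
orientation: [-3.086, -0.582, 0.003]
contact_force: [-0.8, 0.3, 0.3]
grip_width: 1.002
```

Run:
```python
from h import *
rel(([.563,-.1495,.131],.372))
a=cam('top')['frame'];b=cam('side')['frame']
def crop(f,u,v,w,h,k): return cv2.resize(f[v:v+h,u:u+w],(480,400),interpolation=cv2.INTER_CUBIC)
cv2.imwrite('pics/b.png',cv2.resize(np.hstack([crop(a,300,180,120,100,4),crop(b,200,220,180,150,3)]),(800,333)))
```

```text
t 8.4 pos [ 0.5626 -0.1495  0.2239] yaw 0.373 F [-0.8  0.3  0.3] grip 1.002 q [-0.38  0.13  1.72  0.    1.29 -0.75]
[0.563, -0.1495, 0.131] w [-0.002  0.002  0.001] mm [ 0.5  0.3 92.9]
```

View pics/b.png

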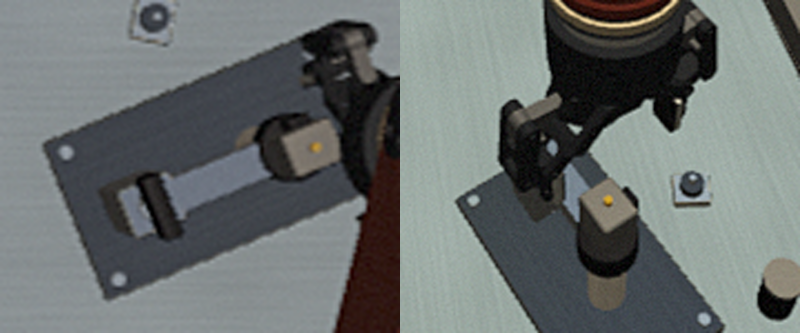

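The head sits between the jaws and the knob bar now lies across the bridge at (160,207). I measure its angle before going on.

Run:
```python
from h import *
c=cam('top'); f=c['frame']; o=np.array([.562,-.150,0]);yaw=.372
cr=f[225:260,325:362]
cv2.imwrite('pics/k.png',cv2.resize(cr,None,fx=14,fy=14,interpolation=cv2.INTER_CUBIC))
k=o+.105*np.array([-np.sin(yaw),np.cos(yaw),0])
im=cv2.resize(cr,None,fx=14,fy=14,interpolation=cv2.INTER_CUBIC)
for t in(1.42,1.57):
  a=yaw+np.pi/2+t; d=np.array([np.cos(a),np.sin(a),0]);n=np.array([-d[1],d[0],0])
  P=[px(c,k+[0,0,.155]+sx*.023*d+sy*.007*n) for sx,sy in((1,1),(1,-1),(-1,-1),(-1,1))]
  q=((np.array(P)-[325,225]+.5)*14).astype(int); cv2.polylines(im,[q],True,(0,0,255) if t>1.5 else (0,255,0),1)
cv2.imwrite('pics/k.png',im)
```

```text
(no output)
```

View pics/k.png

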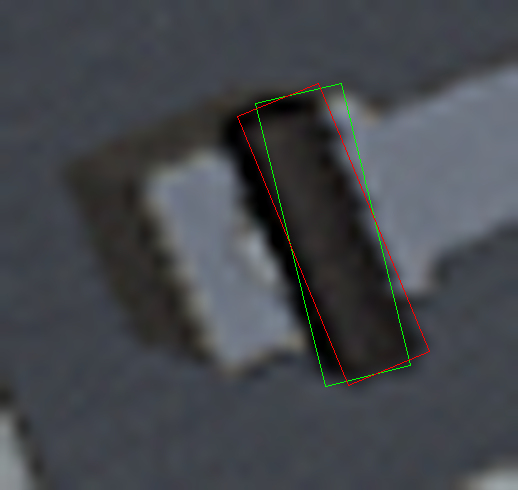

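The bar looks near the stop but perhaps a few degrees short after release. There is time to spare, so I regrip it, seat it squarely at the stop and release without twist.

step_arm(steps=[[0,0,-0.17,-4,-12,0,-1],[0,0,-0.34,-8,-24,0,-1],[0,0,-0.51,-10,-36,0,-1],[0,0,-0.68,-8,-48,0,-1],[0,0,-0.85,-6,-60,0,-1],[0,0,-1.02,-4,-72,0,-1],[0,0,-1.19,-2,-84,0,-1],[0,0,-1.36,-1,-96,0,-1],[0,0,-1.53,-1.5,-105,10,-1],[0,0,-1.59,-1.5,-105,50,-1],[0,0,-1.59,-1.5,-105,90,-0.2],[0,0,-1.59,-1.5,-105,95,0.5],[0,0,-1.59,-1.5,-105,95,1],[0,0,-1.59,-1.5,-105,95,1],[0,0,-1.59,-1.5,-105,95,1],[0,0,-1.59,-1.5,-105,95,1],[0,0,-1.59,-1.5,-105,95,1],[0,0,-1.59,-1.5,-105,95,1]], grip_force=40)

```text
time_s: 10.8
ee_pos: [0.5249, -0.0518, 0.1326]
orientation: [1.748, 2.609, 0.005]
contact_force: [-2.2, 4.9, 5.6]
grip_width: 0.158
```

```bash
python3 -c "
from h import *
rel(); print(r.sense()['torque'])"
```

```text
t 10.8 pos [ 0.5249 -0.0518  0.1326] yaw 1.961 F [-2.2  4.9  5.6] grip 0.158 q [-0.23  0.12  1.93  0.    1.1  -2.19]
[ 0.774769    0.35457016 -0.38717087]
```

The torque-versus-yaw slope puts the stop at yaw 1.94, which equals 0.372 + 1.57, so the bar is on it. Now I release.

step_arm(steps=[[0,0,0,0,0,0,0.6],[0,0,0,0,0,0,-0.2],[0,0,0,0,0,0,-1],[0,0,0,0,0,0,-1],[0,0,0,0,0,-50,-1],[0,0,0,0,0,-96,-1],[0,0,0.17,-12,0,-96,-1],[0,0,0.34,-24,0,-96,-1],[0,0,0.51,-36,0,-96,-1],[0,0,0.68,-48,0,-96,-1],[0,0,0.85,-60,0,-96,-1],[0,0,1.02,-72,0,-96,-1],[0,0,1.19,-84,0,-96,-1],[0,0,1.36,-96,0,-96,-1],[0,0,1.53,-105,0,-96,-1],[0,0,1.59,-105,0,-96,-1],[0,0,1.59,-105,0,-96,-1]])

```text
time_s: 12.92
ee_pos: [0.5637, -0.15, 0.226]
orientation: [-3.087, -0.582, 0.001]
contact_force: [-0.4, 0.5, -0.3]
grip_width: 1.001
```

Run:
```python
from h import *
rel(([.563,-.1495,.131],.372))
f=cam('top')['frame']; cv2.imwrite('pics/k2.png',cv2.resize(f[205:265,320:400],None,fx=9,fy=9,interpolation=cv2.INTER_CUBIC))
```

```text
t 12.925 pos [ 0.5637 -0.15    0.226 ] yaw 0.372 F [-0.4  0.5 -0.3] grip 1.001 q [-0.38  0.13  1.72 -0.    1.29 -0.75]
[0.563, -0.1495, 0.131] w [-0.  0.  0.] mm [-0.5 -0.7 95. ]
```

View pics/k2.png

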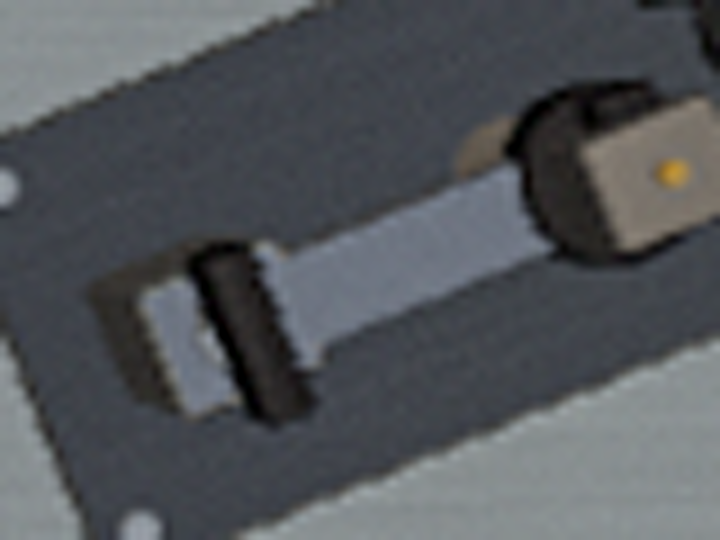

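The bar now lies square across the bridge, from (228,255) to (292,408), which is 22.7° against the plate edge's ~23°. The knob is at its stop. Now I descend onto the head and squeeze.

step_arm(steps=[[0,0,0,-0.5,-0.7,40,-1],[0,0,0,-0.5,-0.7,80,-1],[0,0,0,-0.5,-0.7,95,-1],[0,0,0,-0.5,-0.7,95,-0.5],[0,0,0,-0.5,-0.7,95,0],[0,0,0,-0.5,-0.7,95,0.5],[0,0,0,-0.5,-0.7,95,1],[0,0,0,-0.5,-0.7,95,1],[0,0,0,-0.5,-0.7,95,1],[0,0,0,-0.5,-0.7,95,1]], grip_force=60)

```text
time_s: 14.22
ee_pos: [0.5627, -0.1507, 0.1342]
orientation: [3.085, 0.581, -0.002]
contact_force: [-8.5, -2.0, 8.4]
grip_width: 0.359
```

```bash
python3 -c "
from h import *
rel(); print(r.sense()['grip_width']*85)"
```

```text
t 14.225 pos [ 0.5627 -0.1507  0.1342] yaw 0.372 F [-8.5 -2.   8.4] grip 0.359 q [-0.38  0.23  1.79 -0.    1.12 -0.75]
30.48851807615831
```

The width of 30.5 mm means the button is in. Now I draw it up straight and slowly.

step_arm(steps=[[0,0,0,-0.5,0,-5,1],[0,0,0,-1,0,-12,1],[0,0,0,-1,0,-19,1],[0,0,0,-1,0,-26,1],[0,0,0,-1,0,-33,1],[0,0,0,-1,0,-40,1],[0,0,0,-1,0,-47,1],[0,0,0,-1,0,-54,1],[0,0,0,-1,0,-60,1],[0,0,0,-1,0,-66,1],[0,0,0,-1,0,-72,1],[0,0,0,-1,0,-78,1]])

```text
time_s: 15.72
ee_pos: [0.5627, -0.1506, 0.2097]
orientation: [3.085, 0.58, 0.001]
contact_force: [0.1, -5.8, -6.2]
grip_width: 0.358
```

```bash
python3 -c "
from h import *
rel();cam('side')
c=cam('side');cv2.imwrite('pics/l.png',cv2.resize(c['frame'][150:360,180:400],None,fx=2.8,fy=2.8,interpolation=cv2.INTER_CUBIC))"
```

```text
t 15.725 pos [ 0.5627 -0.1506  0.2097] yaw 0.372 F [ 0.1 -5.8 -6.2] grip 0.358 q [-0.38  0.15  1.74 -0.    1.26 -0.75]
```

View pics/l.png

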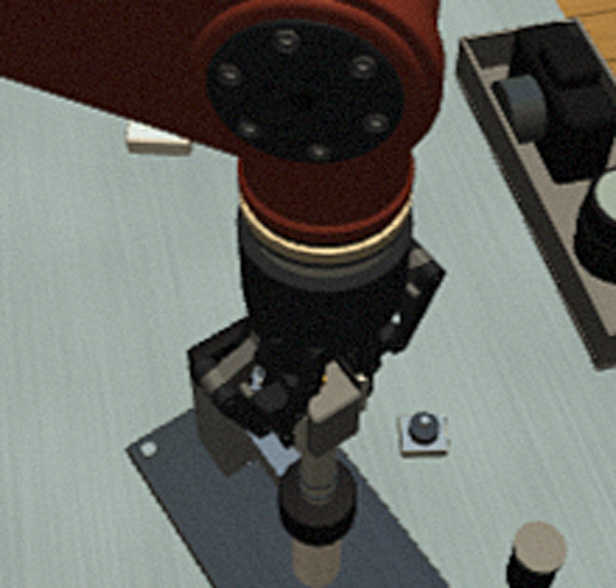

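The inner tube is out, visible at (318,470), the head is in the jaws, and it is past the first stop with about 75 mm of lift. I creep up to the hard end.

step_arm(steps=[[0,0,0,0,-0.5,-5,1],[0,0,0,0,-1,-9,1],[0,0,0,0,-1,-12,1],[0,0,0,0,-1,-14,1],[0,0,0,0,-1,-15,1],[0,0,0,0,-1,-15,1]])

```text
time_s: 16.58
ee_pos: [0.5627, -0.1507, 0.2243]
orientation: [3.083, 0.58, 0.003]
contact_force: [3.2, -9.4, -7.4]
grip_width: 0.358
```

step_arm(steps=[[0,0,0,0,1.5,-1,1],[0,0,0,0,1.5,-2,1],[0,0,0,0,1.5,-2,1]])

```text
time_s: 16.95
ee_pos: [0.5627, -0.1506, 0.2244]
orientation: [3.086, 0.581, 0.001]
contact_force: [4.4, -6.5, -12.2]
grip_width: 0.359
```

step_arm(steps=[[0,0,0,0,0,-1,1],[0,0,0,0,0,-2,1],[0,0,0,0,0,-2,1]])

```text
time_s: 17.32
ee_pos: [0.5626, -0.1506, 0.2244]
orientation: [3.087, 0.581, 0.001]
contact_force: [6.8, -7.2, -19.1]
grip_width: 0.361
```

The lift has stopped at 90.2 mm while the pull rises from 7 to 19 N, so this is the hard end. I hold for a short check and view it.

step_arm(steps=[[0,0,0,0,0,0,1],[0,0,0,0,0,0,1],[0,0,0,0,0,0,1],[0,0,0,0,0,0,1],[0,0,0,0,0,0,1],[0,0,0,0,0,0,1]])

```text
time_s: 18.08
ee_pos: [0.5626, -0.1506, 0.2244]
orientation: [3.087, 0.581, 0.0]
contact_force: [7.1, -6.4, -18.6]
grip_width: 0.355
```

```bash
python3 -c "
from h import *
rel()
c=cam('side');cv2.imwrite('pics/m.png',cv2.resize(c['frame'][220:360,200:400],None,fx=4,fy=4,interpolation=cv2.INTER_CUBIC))"
```

```text
t 18.075 pos [ 0.5626 -0.1506  0.2244] yaw 0.372 F [  7.1  -6.4 -18.6] grip 0.355 q [-0.38  0.13  1.72 -0.    1.28 -0.75]
```

View pics/m.png

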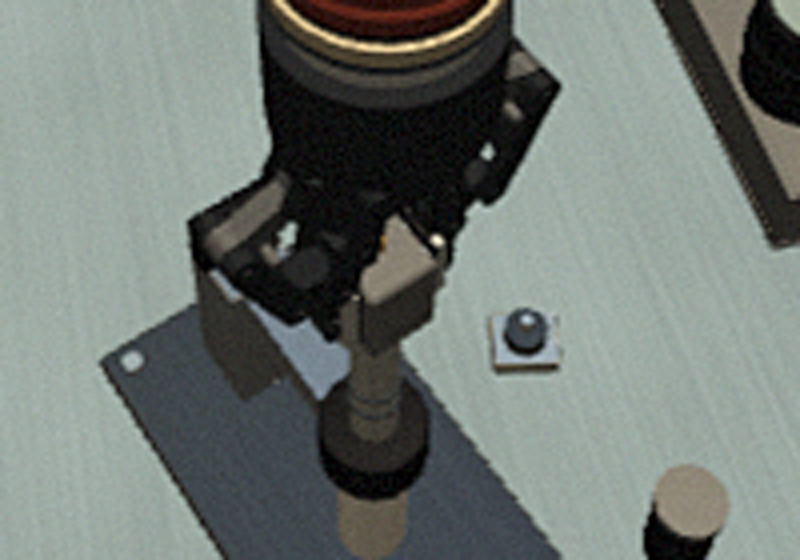

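The head is held in the jaws around (405,280) with the tube drawn out well above the collar at (372,400). The neighbouring items have not moved. I'm handing in.

```bash
python3 -c "
from h import *
print(r.close_job())"
```

```text
the job is handed in; nothing more can be done
None
```

The job is handed in, with the arm holding the pole at its second stop and the button squeezed in. It took about 18 s of the 45 s.

- **Clamp knob:** I turned it anticlockwise to its stop. After the first release the picture suggested the bar had ended a few degrees short, so I regripped it and seated it again. After that it looked square across the bridge, at about 22.7° against about 23° for the plate edge.
- **Button:** I gripped the head across its x at 60 N. The measured opening was about 30.5 mm, against 32 mm expected with the button in and 38 mm with it out. The gripper also read about 1 mm low on the 14 mm knob bar, so this fits the button being fully in. I had no direct view of the button.
- **Pole:** I drew it up through the first stop to the end of travel. The tool rose 90.2 mm and stayed there while the pull grew from 7 to 19 N, with no slip.
- **Last check:** Over the final 0.75 s the height did not change. The force on the tool was about 19 N downwards, with 7 N and 6 N sideways. The small items still visible in the last picture looked unmoved; I did not check the ones outside it.

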